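# Weigh the vegetables on the lift-up scale

### The job

Weigh the potato together with the onion: lay the potato gently, without dropping it, in the empty half of the lift-up scale's pan, then draw the scale up by its black T handle until the spring is out and the pan hangs about 8 cm above the worktop, level, with both vegetables in it. Hold it there still so that the weight can be read, and finish while holding it; do not put it down. Leave the mug, the lemon and the garlic where they are.

Things in the scene. Friction and masses are not known exactly. Their poses are not given: they have to be found in the camera images.
- scale: Loose lift-up scale, 0.47 kg. Aluminium pan 180 (x) by 360 mm (y), walls 3 mm, rim 49 mm up, inner floor 9 mm up. A 35 mm partition at y = 0 makes two halves; over it a steel arch along x, top 119 mm up, carries a white gauge tube (29 mm wide, top 126 mm up) in its middle. Origin: centre of the underside of its feet, on the worktop at the start; z up.
- handle_mid (a point): Centre of the scale's black T handle: a level bar 90 mm long (scale x), 14 mm thick (scale y), 22 mm high, on a 10 mm steel rod that comes up out of the gauge tube. 181 mm above the scale's origin with the spring in, on its vertical middle line; 44 mm free below the bar. Axes as the scale's.
- gauge (a joint): How far the handle's rod is drawn up out of the tube, in m: 0 at rest, stop at 0.06, spring about 200 N/m, damped. As the handle is raised the pan stays standing until the spring carries the weight (about 0.03 to 0.04 with both vegetables in), then the pan follows.
- pan_free (a point): Point on the inner floor in the middle of the empty half of the pan (scale x = 0, y = -0.095, 9 mm above the origin); axes as those of the scale. The onion lies in the other half (+y).
- potato_mid (a point): Centre of the brown potato, loose on the worktop to the right of the scale: 59 mm (its x) by 86 mm (its y) by 51 mm high, 0.11 to 0.22 kg. Half-way up, 25.5 mm above its underside.
- onion_mid (a point): Centre of the red onion, loose, about 66 mm across and 71 mm high, about 0.1 kg, in the +y half of the scale's pan; it stays there.
- mug: White mug, 80 mm across, 91 mm high, behind the potato; a bystander. Origin: centre of its underside.
- lemon: Lemon, 72 by 55 by 56 mm, on the worktop near the robot on the right; a bystander. Origin: centre of its underside.
- garlic: Garlic bulb, 56 mm, on the worktop near the robot on the left; a bystander. Origin: centre of its underside.
Things that resemble listed ones, but are neither listed nor needed, are in the scene too. What is shaped like the part that bears potato_mid but purple or turquoise is not meant.

How it is judged:
By the outcome, as a careful person would: the job done as asked, in the order asked, and still so for the second after the job is handed in, while the arm keeps its last pose, push and grip.
It also fails if it takes over 64 s, if anything falls off the work surface, if the arm or the gripper's body presses on something with over 40 N, if the wrist force passes 120 N, or if a joint passes its speed limit or range.

### The arm

A 7-joint arm with a two-finger parallel gripper is mounted at the origin on a cart in front of the work surface, level with it; the furniture and walls round the work are solid. World frame = base frame: x ahead of the robot, y to its left, z up, the work surface at z = 0. Lengths are in m, angles in rad, forces in N, time in s.
With the tool pointing down it reaches from about 0.425 to 1.025 m from the base axis. Payload 9.4 kg.
Tool frame: the origin (TCP) lies between the finger pads; the fingertips stand 14 mm ahead of it and the grasp point (between the pads) lies 5 mm behind it; z points along the fingers, y is the line along which they close (so a half turn about z gives the same grasp; the last joint's range is limited). The gripper opens to 93 mm and grips with 3 to 60 N. Pads are 15 mm wide; open, the fingers measure 128 mm over their backs; the gripper's body (75 mm by 188 mm) begins 65 mm behind the grasp point.
Start: joints at [1.04, 0.599, -0.003, 1.599, 0.002, 0.943, -0.08], TCP at [0.318, -0.652, 0.233] pointing down, gripper open.
Joint ranges: [-2.57, 2.57], [-0.35, 1.97], [-1.29, 1.29], [0.11, 2.56], [-1.05, 4.19], [0.11, 1.86], [-2.63, 2.63]. Speed limits (rad/s): [2.22, 2.22, 3.01, 3.01, 3.14, 3.14, 3.14].

### API

Orientations are given as a unit quaternion [x, y, z, w].
In Python, from cell import ctrl gives the robot as it stands.
- The arm moves only by the shell command python3 -m handwheel 'ROWS' [OPENING] [FORCE]. ROWS is JSON, a list that holds one entry, the list of rows, each a list of 6 numbers: the shift along the tool's x, y, z in m, then the turn, a rotation vector about the tool's x, y, z in rad. In form: [[[tx, ty, tz, wx, wy, wz], ...]]. A call has exactly 5 rows; each row shifts and turns the commanded pose from where the row before left it, along the tool's axes as they then stand; what a row does not reach is not made up. A row lasts 1/8 s, in which the tool goes at most 62.5 mm and 10.7 degrees, less where a joint would pass 70% of its speed; a pose out of reach is approached as far as the arm can. A call is refused whole if a number of a shift passes 0.0625 or a number of a turn 0.188, either way. A call with a gripper value outside its range is refused whole. OPENING is the finger opening in m, from 0 to 0.093, set as the call begins (- or left out, the last holds). The fingers move at their own pace and stop on an object; FORCE is the grip in N (left out, the last holds). Time passes only in rows, so rows that do not move let the fingers close, or fill a call up. It gives the time, the measured TCP pose, the force, the opening and the grip force at its end, in the units of the state.
- ctrl.read_state(): the state, without advancing time (a new reading comes with each control period).
- ctrl.read_camera(name): name is "scene" or "top" or "wrist"; returns (picture, depth): 400x640x3 uint8, red, green, blue; 400x640 float32, m along the optical axis (not along the pixel's ray), 0 where there is no reading.
- ctrl.get_calibration(name): a dict with "vfov" (degrees; the focal length in pixels is half the picture's height over the tangent of half this angle, whatever the lens; pixels are square), "cx", "cy" (the principal point, pixels), "world_to_cam" (4x4, takes a point from world to camera coordinates). Camera axes: x right, y up, looking along -z (the intrinsics and any distortion apply to the point x, -y, -z); pixel columns grow to the right and rows downward; lengths in m; the calibration is good to about 2 mm. A picture is of the moment at which its call begins: read the wrist's pose just before it. get_calibration takes no time and is no camera call; for the wrist camera it gives the pose at the moment of the call.
- ctrl.close_job(): hands the job in; it is judged then, once.
The state is a dict: "clock": time; "q": joint angles; "joint_vel": joint speeds; "joint_efforts": joint torques, N m; "ee_pos": TCP position; "tool_rot": TCP orientation; "ft_force": force on the tool from outside, world axes, zero at the start; "torque": the same for the moment, N m; "grip_width": finger opening in m; "gripper_force": force on a finger pad.
Only numpy, scipy, OpenCV 4.12 (cv2) and the standard library are available. Lean on these libraries where they do the work, as an engineer would, in place of code of your own. Each camera call takes 0.05 s, during which the arm holds its last target. There are 200 camera calls.

## Working session

There is one attempt and no reset: what is moved stays moved. The work goes in short steps, Python scripts to look and compute and a shell command to move; the robot and the scene stay as the last step left them, time stands still between calls to the robot, and variables do not carry over. Pictures are saved under pics/ and viewed, at most 10 in all, crops included, and the job is handed in when it is done.

```bash
ls; mkdir -p pics; python3 - <<'E'
from cell import ctrl
import cv2
s=ctrl.read_state();print(s)
for n in("scene","top"):
    p,d=ctrl.read_camera(n);cv2.imwrite(f"pics/{n}0.png",p[:,:,::-1]);c=ctrl.get_calibration(n);print(n,c)
E
```

```text
pics
{'clock': 0.0, 'q': array([ 1.04025505,  0.6001311 , -0.00256247,  1.60015021,  0.00184074,
        0.94291463, -0.07980296]), 'joint_vel': array([0.00064067, 0.00068408, 0.00095388, 0.00105219, 0.00073262,
       0.00103059, 0.00032803]), 'joint_efforts': array([-2.18943374e-04, -7.65053058e+01,  1.49760850e+00, -2.52343208e+01,
       -5.22380322e-02,  1.70031656e-02,  1.34208963e-04]), 'ee_pos': array([ 0.31762717, -0.65117789,  0.23174812]), 'tool_rot': array([ 9.74352757e-01,  2.25024586e-01, -2.61170815e-04, -7.56965928e-04]), 'ft_force': array([ 0.2086907 , -0.07970622, -0.3626797 ]), 'torque': array([ 0.02749146,  0.00551809, -0.01477803]), 'gripper_force': 0.0, 'grip_width': 0.09291819192277374}
scene {'vfov': 47.76680716888866, 'cx': 317.74869512467666, 'cy': 197.38175004863, 'world_to_cam': array([[-0.63428953, -0.77292375,  0.01629923,  0.25680996],
       [ 0.35787906, -0.27487005,  0.89239511, -0.34003903],
       [-0.68527321,  0.57187003,  0.45096042, -1.25264669],
       [ 0.        ,  0.        ,  0.        ,  1.        ]])}
top {'vfov': 42.03362885285305, 'cx': 311.88640988795254, 'cy': 203.74091998535462, 'world_to_cam': array([[ 6.86605479e-04, -9.97825053e-01, -6.59142789e-02,
        -6.83438861e-02],
       [ 9.90664809e-01, -8.30663078e-03,  1.36067030e-01,
        -5.28271015e-01],
       [-1.36318617e-01, -6.53923809e-02,  9.88504462e-01,
        -1.50725937e+00],
       [ 0.00000000e+00,  0.00000000e+00,  0.00000000e+00,
         1.00000000e+00]])}
```

View pics/top0.png

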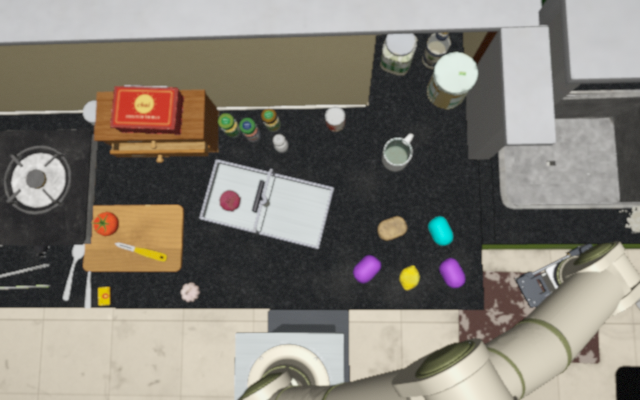

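View pics/scene0.png

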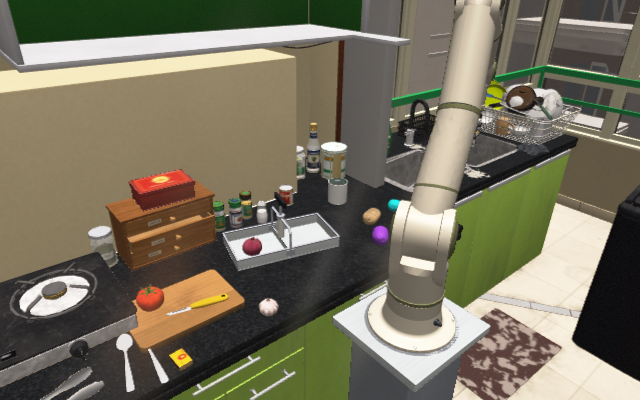

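In the top view the brown potato is at (392,228). The purple lookalikes are at (367,268) and (452,272), and the turquoise one is at (441,231). Only the brown one fits the description. The pan's centre is near (267,204), the onion is at (230,200) and the black handle at about (260,195).

```bash
cat > h.py <<'E'
import numpy as np, cv2
from cell import ctrl
def cam(c,shape=(400,640)):
    f=200/np.tan(np.radians(c["vfov"]/2)); T=np.linalg.inv(c["world_to_cam"]); return f,T
def ray(c,uv,z):
    f,T=cam(c); uv=np.atleast_2d(np.asarray(uv,float))
    d=np.c_[(uv[:,0]-c["cx"])/f,-(uv[:,1]-c["cy"])/f,-np.ones(len(uv))]@T[:3,:3].T
    o=T[:3,3]; return o+d*((z-o[2])/d[:,2])[:,None]
def pts(c,depth,mask):
    f,T=cam(c); v,u=np.nonzero(mask&(depth>0)); d=depth[v,u]
    P=np.c_[(u-c["cx"])/f*d,-(v-c["cy"])/f*d,-d]; return P@T[:3,:3].T+T[:3,3],u,v
def proj(c,P):
    f,_=cam(c); q=np.atleast_2d(P)@c["world_to_cam"][:3,:3].T+c["world_to_cam"][:3,3]
    return np.c_[c["cx"]+f*q[:,0]/-q[:,2],c["cy"]-f*q[:,1]/-q[:,2]]
E
python3 - <<'E'
from h import *
p,d=ctrl.read_camera("top");c=ctrl.get_calibration("top")
cv2.imwrite("pics/crop.png",cv2.resize(p[140:300,190:480,::-1],None,fx=2.7,fy=2.7,interpolation=cv2.INTER_CUBIC))
hsv=cv2.cvtColor(p,cv2.COLOR_RGB2HSV)
def blob(box,lo,hi):
    m=np.zeros((400,640),bool);x0,y0,x1,y1=box
    m[y0:y1,x0:x1]=cv2.inRange(hsv,lo,hi)[y0:y1,x0:x1]>0;return m
m=blob((370,205,415,250),(5,60,60),(30,255,255))
P,u,v=pts(c,d,m);print("potato n",len(P),"uv",u.mean(),v.mean(),"zmax",np.percentile(P[:,2],[5,50,98]),"xy",P[:,:2].mean(0))
R=ray(c,np.c_[u,v],.0255);print("ray ctr",R.mean(0));C=np.cov(R[:,:2].T);w,V=np.linalg.eigh(C);print("axes",4*np.sqrt(w),"long dir",V[:,1])
# pan and handle via depth
m=np.zeros((400,640),bool);m[150:255,190:345]=1
P,u,v=pts(c,d,m)
t=P[(P[:,2]>.14)&(P[:,2]<.25)&(u<300)];print("handle pts",len(t),t.mean(0),t.min(0),t.max(0))
# table check
m=np.zeros((400,640),bool);m[260:290,230:330]=1;Q,_,_=pts(c,d,m);print("table z",np.median(Q[:,2]))
rim=(P[:,2]>.035)&(P[:,2]<.06);hs=hsv[v,u]
rp=P[rim&(hs[:,1]<60)];print(len(rp));r=cv2.minAreaRect(rp[:,:2].astype(np.float32)*1000);print("rim",r,cv2.boxPoints(r))
m=blob((210,180,250,220),(150,60,40),(180,255,255));Q,_,_=pts(c,d,m);print("onion",Q.mean(0),Q[:,2].max())
px=ray(c,[[215,162],[334,186],[319,247],[201,220]],.049);print("rim corners by eye",px,px.mean(0))
print(ray(c,[[397,152]],.09))
E
```

```text
potato n 591 uv 391.65820642978 227.9610829103215 zmax [-0.00117668  0.04403684  0.05599799] xy [ 0.45444315 -0.30283317]
ray ctr [ 0.45563455 -0.30394308  0.0255    ]
axes [0.06822756 0.09517883] long dir [-0.37230863  0.92810898]
handle pts 210 [0.53003193 0.06506863 0.18887483] [0.48663942 0.04927174 0.14068686] [0.57483284 0.08203071 0.19879947]
table z 0.00042949570489581035
884
rim ((566.3373413085938, 57.60221862792969), (364.6240539550781, 257.6549072265625), 75.57296752929688) [[ 396.1499    -86.863785]
 [ 645.6798   -151.0577  ]
 [ 736.5248    202.06822 ]
 [ 486.99487   266.26215 ]]
onion [0.53664619 0.17186395 0.05835454] 0.08266047189941284
rim corners by eye [[ 0.65483261  0.22016328  0.049     ]
 [ 0.57796433 -0.13641272  0.049     ]
 [ 0.39931393 -0.09209653  0.049     ]
 [ 0.48009047  0.25759356  0.049     ]] [0.52805033 0.0623119  0.049     ]
[[ 0.66756583 -0.31788558  0.09      ]]
```

View pics/crop.png

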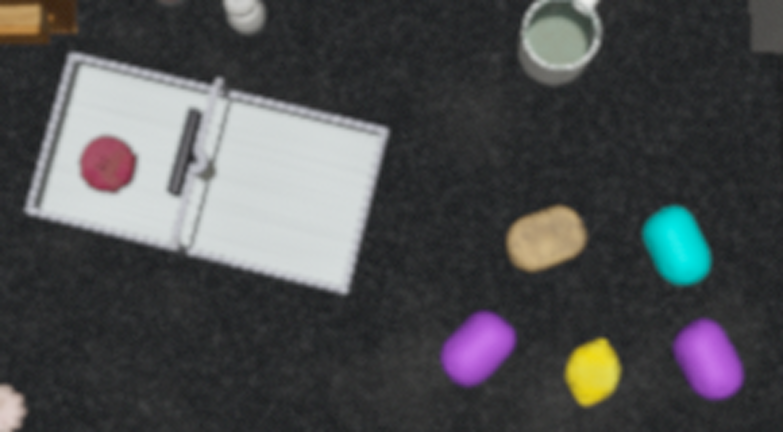

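The crop confirms it: the potato is the only brown one, at crop (546,238). The pan's empty half is on the right, and the scale is yawed about -12.6°. I'm moving above the potato now.

```bash
python3 -m handwheel '[[[0.0276,-0.0253,0,0,0,0],[0.0276,-0.0253,0,0,0,0],[0.0276,-0.0253,0,0,0,0],[0.0276,-0.0253,0,0,0,0],[0.0276,-0.0253,0,0,0,0]]]' 0.093 && python3 -m handwheel '[[[0.0276,-0.0253,0,0,0,0],[0.0276,-0.0253,0,0,0,0],[0.0276,-0.0253,0,0,0,0],[0.0276,-0.0253,0,0,0,0],[0.0276,-0.0253,0,0,0,0]]]'
```

```text
clock: 0.78
ee_pos: [0.3867, -0.4762, 0.2324]
tool_rot: [0.974, 0.225, -0.0, -0.0]
ft_force: [1.5, 0.4, -0.1]
grip_width: 0.093
gripper_force: 0.0
clock: 1.4
ee_pos: [0.4552, -0.302, 0.2325]
tool_rot: [0.974, 0.225, -0.0, -0.0]
ft_force: [-0.2, -0.3, 0.0]
grip_width: 0.093
gripper_force: 0.0
```

```bash
python3 -m handwheel '[[[0,0,0.006,0,0,-0.15],[0,0,0.006,0,0,-0.15],[0,0,0.006,0,0,-0.15],[0,0,0.006,0,0,-0.15],[0,0,0.006,0,0,-0.15]]]' && python3 -m handwheel '[[[0,0,0.006,0,0,-0.15],[0,0,0.006,0,0,-0.15],[0,0,0.006,0,0,-0.15],[0,0,0.006,0,0,-0.15],[0,0,0.006,0,0,-0.15]]]' && python3 -m handwheel '[[[0,0,0,0,0,0],[0,0,0,0,0,0],[0,0,0,0,0,0],[0,0,0,0,0,0],[0,0,0,0,0,0]]]'
cat >> h.py <<'E'
from scipy.spatial.transform import Rotation
def tool(a=None):
    s=ctrl.read_state();R=Rotation.from_quat(s["tool_rot"]).as_matrix();p=np.array(s["ee_pos"])
    print("t",round(float(s["clock"]),2),"tcp",p.round(4),"yaw_y",np.degrees(np.arctan2(R[1,1],R[0,1])).round(1),"zaxis",R[:,2].round(3),"F",np.round(s["ft_force"],1),"w",round(float(s["grip_width"]),4),"g",round(float(s["gripper_force"]),1)); return p,R
def go(p,R,t): print("tool shift",(R.T@(np.array(t)-p)).round(4))
E
python3 - <<'E'
from h import *
p,R=tool();c=ctrl.get_calibration("wrist");im,d=ctrl.read_camera("wrist");cv2.imwrite("pics/w1.png",im[:,:,::-1])
hsv=cv2.cvtColor(im,cv2.COLOR_RGB2HSV);m=(cv2.inRange(hsv,(5,60,60),(28,255,255))>0)
P,u,v=pts(c,d,m);k=(np.abs(P[:,:2]-[.455,-.303]).max(1)<.08)&(P[:,2]>.003);P=P[k];print(len(P),"u",u[k].mean(),v[k].mean())
r=cv2.minAreaRect((P[:,:2]*1000).astype(np.float32));print("rect",r,"zmax",np.percentile(P[:,2],99),"mean",P.mean(0))
C=ray(c,np.c_[u[k],v[k]],.0255);print("ray ctr",C.mean(0));w,V=np.linalg.eigh(np.cov(P[:,:2].T));print("long",V[:,1],4*np.sqrt(w))
E
```

```text
clock: 2.02
ee_pos: [0.4549, -0.3032, 0.2023]
tool_rot: [0.823, 0.568, -0.0, -0.0]
ft_force: [0.4, 0.0, -0.3]
grip_width: 0.0929
gripper_force: 0.0
clock: 2.65
ee_pos: [0.4548, -0.3032, 0.1723]
tool_rot: [0.558, 0.83, -0.0, -0.0]
ft_force: [-1.1, -0.1, -0.1]
grip_width: 0.0929
gripper_force: 0.0
clock: 3.28
ee_pos: [0.455, -0.3032, 0.1727]
tool_rot: [0.56, 0.829, -0.0, 0.0]
ft_force: [-0.1, -0.2, 0.0]
grip_width: 0.0929
gripper_force: 0.0
t 3.27 tcp [ 0.455  -0.3032  0.1727] yaw_y 21.9 zaxis [ 0. -0. -1.] F [-0.1 -0.2  0. ] w 0.0929 g 0.0
17499 u 396.68638207897595 303.08086176352936
rect ((463.7466125488281, -297.4129333496094), (111.57328796386719, 83.71223449707031), 30.91909408569336) zmax 0.2740595270943073 mean [ 0.46189041 -0.28167377  0.19883021]
ray ctr [ 0.57752284 -0.38717437  0.0255    ]
long [-0.8819759  -0.47129451] [0.05964361 0.11830814]
```

View pics/w1.png

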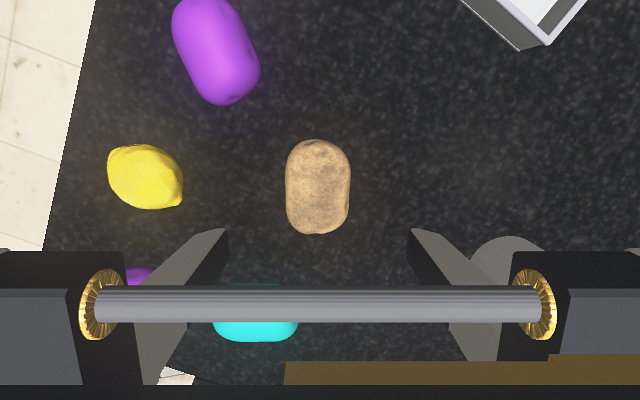

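The wrist view shows the potato at (318,187), aligned with the open fingers. I'm measuring it inside that box only.

```bash
python3 - <<'E'
from h import *
p,R=tool();c=ctrl.get_calibration("wrist");im=cv2.imread("pics/w1.png")
hsv=cv2.cvtColor(im,cv2.COLOR_BGR2HSV);m=cv2.inRange(hsv,(5,50,50),(28,255,255));b=np.zeros_like(m);b[130:240,275:365]=m[130:240,275:365]
v,u=np.nonzero(b);print(u.min(),u.max(),v.min(),v.max())
C=ray(c,np.c_[u,v],.0255);r=cv2.minAreaRect((C[:,:2]*1000).astype(np.float32));print(r)
w,V=np.linalg.eigh(np.cov(C[:,:2].T));print(V[:,1],C.mean(0));go(p,R,[*C.mean(0)[:2],.0215])
E
```

```text
t 3.33 tcp [ 0.455  -0.3032  0.1727] yaw_y 21.9 zaxis [ 0. -0. -1.] F [ 0.   0.6 -0.2] w 0.0933 g 0.0
282 359 139 234
((457.9436950683594, -303.9871520996094), (69.53132629394531, 87.32500457763672), 22.00817108154297)
[-0.35832238  0.93359792] [ 0.45438823 -0.30424668  0.0255    ]
tool shift [-0.0007 -0.001   0.1512]
```

```bash
python3 -m handwheel '[[[-0.001,-0.001,0.035,0,0,0],[0,0,0.035,0,0,0],[0,0,0.035,0,0,0],[0,0,0.030,0,0,0],[0,0,0.016,0,0,0]]]' 0.093 && python3 -m handwheel '[[[0,0,0,0,0,0],[0,0,0,0,0,0],[0,0,0,0,0,0],[0,0,0,0,0,0],[0,0,0,0,0,0]]]' 0.04 20 && python3 -m handwheel '[[[0,0,0,0,0,0],[0,0,0,0,0,0],[0,0,0,0,0,0],[0,0,-0.005,0,0,0],[0,0,-0.01,0,0,0]]]' 0.04 20
```

```text
clock: 3.95
ee_pos: [0.4541, -0.3042, 0.0203]
tool_rot: [0.56, 0.829, -0.0, -0.001]
ft_force: [0.6, 0.8, -0.1]
grip_width: 0.0929
gripper_force: 0.0
clock: 4.58
ee_pos: [0.4548, -0.3048, 0.0224]
tool_rot: [0.56, 0.829, 0.0, 0.001]
ft_force: [-0.6, 0.5, 6.7]
grip_width: 0.0562
gripper_force: 19.9
clock: 5.2
ee_pos: [0.4541, -0.3044, 0.0368]
tool_rot: [0.56, 0.829, -0.0, -0.0]
ft_force: [0.3, -0.3, -2.1]
grip_width: 0.0567
gripper_force: 19.9
```

Gripped at 56 mm, and it lifts with a weight of about 2.1 N. Next is over the pan.

```bash
python3 -m handwheel '[[[0,0,-0.022,0,0,0],[0,0,-0.022,0,0,0],[0,0,-0.022,0,0,0],[0,0,-0.022,0,0,0],[0,0,-0.022,0,0,0]]]' && python3 -m handwheel '[[[0.0234,0.0151,0,0,0,0],[0.0234,0.0151,0,0,0,0],[0.0234,0.0151,0,0,0,0],[0.0234,0.0151,0,0,0,0],[0.0234,0.0151,0,0,0,0]]]' && python3 -m handwheel '[[[0.0234,0.0151,0,0,0,0],[0.0234,0.0151,0,0,0,0],[0.0234,0.0151,0,0,0,0],[0.0234,0.0151,0,0,0,0],[0.0234,0.0151,0,0,0,0]]]' && python3 -m handwheel '[[[0,0,0,0,0,0.12],[0,0,0,0,0,0.12],[0,0,0,0,0,0.12],[0,0,0,0,0,0.12],[0,0,0,0,0,0.12]]]'
python3 - <<'E'
from h import *
p,R=tool();c=ctrl.get_calibration("wrist");im,d=ctrl.read_camera("wrist");cv2.imwrite("pics/w2.png",im[:,:,::-1])
pf=np.array([.507,-.031]);go(p,R,[*pf,.0305])
y=np.array([.218,.976]);x=np.array([.976,-.218]);c0=np.array([.528,.062])
print("predicted rim corners",proj(c,[[*(c0+sx*.09*x+sy*.18*y),.049] for sx in(-1,1) for sy in(-1,1)]).round())
E
```

```text
clock: 5.82
ee_pos: [0.454, -0.3045, 0.1479]
tool_rot: [0.56, 0.829, -0.0, -0.0]
ft_force: [0.1, -0.3, -1.3]
grip_width: 0.0567
gripper_force: 20.0
clock: 6.45
ee_pos: [0.4806, -0.167, 0.1472]
tool_rot: [0.56, 0.829, -0.0, 0.0]
ft_force: [0.8, 0.6, -1.6]
grip_width: 0.057
gripper_force: 19.9
clock: 7.08
ee_pos: [0.5069, -0.0302, 0.1471]
tool_rot: [0.56, 0.829, -0.0, 0.0]
ft_force: [-1.0, -0.0, -1.8]
grip_width: 0.0563
gripper_force: 19.9
clock: 7.7
ee_pos: [0.5067, -0.031, 0.1471]
tool_rot: [0.781, 0.625, 0.0, -0.0]
ft_force: [-0.7, 0.7, -0.9]
grip_width: 0.0563
gripper_force: 19.9
t 7.7 tcp [ 0.5067 -0.031   0.1471] yaw_y -12.7 zaxis [-0.  0. -1.] F [-0.7  0.7 -0.9] w 0.0563 g 19.9
tool shift [0.     0.0003 0.1166]
predicted rim corners [[ 208.  300.]
 [ 155. -280.]
 [ 428.  300.]
 [ 481. -280.]]
```

View pics/w2.png

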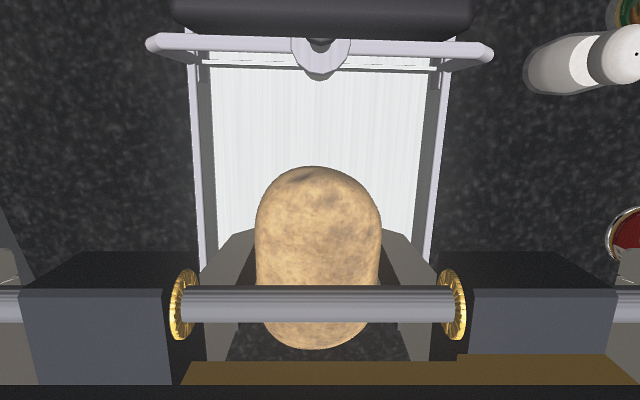

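The wrist view shows the empty half centred under the potato, with rims at u≈200 and 437. The black bar is ahead at row 15. I'm checking how close the wrist camera sits to the handle before going down.

```bash
python3 - <<'E'
from h import *
p,R=tool();T=np.linalg.inv(ctrl.get_calibration("wrist")["world_to_cam"]);print("cam in tool",(R.T@(T[:3,3]-p)).round(3))
im,d=ctrl.read_camera("wrist");c=ctrl.get_calibration("wrist")
for n,m in(("bar",(slice(3,22),slice(190,450))),):
    k=np.zeros((400,640),bool);k[m]=1;P,u,v=pts(c,d,k);q=(P[:,2]>.17);print(n,len(P),P[q].mean(0),P[q].min(0),P[q].max(0)); print("in tool",(R.T@(P[q]-p).T).min(1),(R.T@(P[q]-p).T).max(1))
k=np.zeros((400,640),bool);k[80:240,180:460]=1;P,u,v=pts(c,d,k);t=(P-p)@R
q=(P[:,2]>.045)&(P[:,2]<.055);print("rim toolY",np.percentile(t[q][:,1],[1,10,25,75,90,99]).round(3), "floor z",np.median(P[(P[:,2]<.03)][:,2]))
k=np.zeros((400,640),bool);k[170:280,265:370]=1;P,u,v=pts(c,d,k);t=(P-p)@R;print("potato far end x",np.percentile(t[t[:,2]>-.03][:,0],99))
E
```

```text
t 7.75 tcp [ 0.5068 -0.0309  0.1472] yaw_y -13.0 zaxis [ 0.  0. -1.] F [-0.2  0.7 -2. ] w 0.0566 g 19.9
cam in tool [ 0.069 -0.    -0.151]
bar 4919 [0.52784137 0.0619041  0.19067651] [0.49050894 0.05168257 0.18750054] [0.56441162 0.07204001 0.19348324]
in tool [ 0.09257503 -0.03819818 -0.04629414] [ 0.09807319  0.03709558 -0.04031216]
rim toolY [-0.093 -0.091 -0.089  0.087  0.089  0.091] floor z 0.008022278795507931
potato far end x 0.04183953033720628
```

The camera is 69 mm towards the handle. I'll place the potato 10 mm further out for clearance and watch the force on the way down.

```bash
python3 -m handwheel '[[[-0.010,0,0.015,0,0,0],[0,0,0.018,0,0,0],[0,0,0.018,0,0,0],[0,0,0.014,0,0,0],[0,0,0.01,0,0,0]]]' && python3 -m handwheel '[[[0,0,0.007,0,0,0],[0,0,0.007,0,0,0],[0,0,0.006,0,0,0],[0,0,0.005,0,0,0],[0,0,0,0,0,0]]]' && python3 -m handwheel '[[[0,0,0.004,0,0,0],[0,0,0.003,0,0,0],[0,0,0.002,0,0,0],[0,0,0.002,0,0,0],[0,0,0,0,0,0]]]'
```

```text
clock: 8.43
ee_pos: [0.5048, -0.0408, 0.0711]
tool_rot: [0.779, 0.627, -0.0, -0.0]
ft_force: [-0.3, -0.9, -1.3]
grip_width: 0.057
gripper_force: 19.9
clock: 9.05
ee_pos: [0.5047, -0.0408, 0.0463]
tool_rot: [0.779, 0.626, -0.0, -0.0]
ft_force: [-0.2, -0.4, -0.9]
grip_width: 0.0566
gripper_force: 19.9
clock: 9.68
ee_pos: [0.5048, -0.0408, 0.0355]
tool_rot: [0.78, 0.626, -0.0, -0.0]
ft_force: [0.0, -0.7, -1.8]
grip_width: 0.0565
gripper_force: 19.9
```

```bash
python3 -m handwheel '[[[0,0,0.001,0,0,0],[0,0,0.001,0,0,0],[0,0,0.001,0,0,0],[0,0,0.001,0,0,0],[0,0,0,0,0,0]]]' && python3 -m handwheel '[[[0,0,0.001,0,0,0],[0,0,0,0,0,0],[0,0,0,0,0,0],[0,0,0,0,0,0],[0,0,0,0,0,0]]]'
```

```text
clock: 10.3
ee_pos: [0.5048, -0.0408, 0.0315]
tool_rot: [0.779, 0.626, -0.0, -0.0]
ft_force: [-1.1, -0.5, -1.2]
grip_width: 0.0561
gripper_force: 19.9
clock: 10.92
ee_pos: [0.5049, -0.0408, 0.0313]
tool_rot: [0.779, 0.626, 0.0, 0.0]
ft_force: [-2.4, 0.4, 10.8]
grip_width: 0.0565
gripper_force: 20.0
```

Contact at the pan floor. Releasing, then rising clear.

```bash
python3 -m handwheel '[[[0,0,0,0,0,0],[0,0,0,0,0,0],[0,0,0,0,0,0],[0,0,-0.005,0,0,0],[0,0,-0.01,0,0,0]]]' 0.085 20 && python3 -m handwheel '[[[0,0,-0.03,0,0,0],[0,0,-0.045,0,0,0],[0,0,-0.05,0,0,0],[0,0,-0.05,0,0,0],[0,0,-0.05,0,0,0]]]'
python3 - <<'E'
from h import *
p,R=tool();c=ctrl.get_calibration("top");im,d=ctrl.read_camera("top");cv2.imwrite("pics/t3.png",cv2.resize(im[140:280,190:350,::-1],None,fx=4,fy=4))
c=ctrl.get_calibration("wrist");im,d=ctrl.read_camera("wrist");cv2.imwrite("pics/w3.png",im[:,:,::-1])
k=np.ones((400,640),bool);k[250:]=0;P,u,v=pts(c,d,k)
q=(P[:,2]>.17)&(P[:,2]<.215)&(np.abs(P[:,:2]-[.53,.065]).max(1)<.06);B=P[q];print("bar",len(B),u[q].min(),u[q].max(),v[q].min(),v[q].max(),B[:,2].max())
t=B[B[:,2]>.185];r=cv2.minAreaRect((t[:,:2]*1000).astype(np.float32));print(r)
q=(P[:,2]>.02)&(P[:,2]<.075)&(np.abs(P[:,:2]-[.505,-.04]).max(1)<.05);print("potato",P[q].mean(0),P[q][:,2].max())
E
```

```text
clock: 11.55
ee_pos: [0.5046, -0.0408, 0.0458]
tool_rot: [0.779, 0.626, -0.0, -0.0]
ft_force: [-0.2, 0.7, 0.6]
grip_width: 0.0849
gripper_force: 0.0
clock: 12.18
ee_pos: [0.5043, -0.0409, 0.2732]
tool_rot: [0.78, 0.626, 0.0, 0.0]
ft_force: [1.0, -0.0, -0.3]
grip_width: 0.0848
gripper_force: 0.0
t 12.18 tcp [ 0.5043 -0.0409  0.2732] yaw_y -12.4 zaxis [ 0.001 -0.    -1.   ] F [ 1.  -0.  -0.3] w 0.0848 g 0.0
bar 3404 248 383 32 62 0.1932867794435531
((529.5860595703125, 64.66378021240234), (14.35503101348877, 89.02085876464844), 75.63709259033203)
potato [ 0.5051727  -0.03709176  0.05250878] 0.06138738335760102
```

View pics/w3.png

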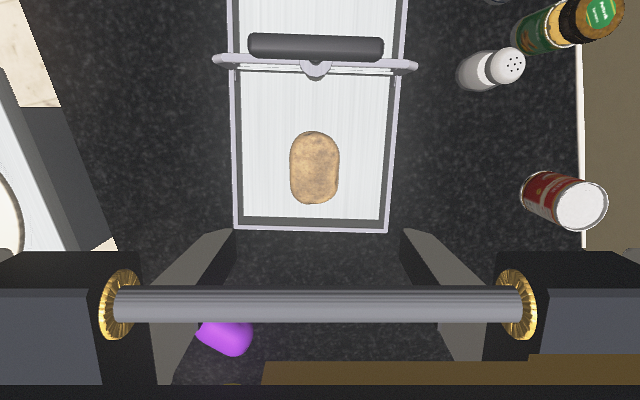

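The potato is resting at (314,167), in the middle of the free half. The bar is at (316,46), measured centre (0.530, 0.065, top 0.193) and 14×89 mm, which matches the description. I'm going above it and turning 90°.

```bash
python3 -m handwheel '[[[0.0217,0.0004,0,0,0,0],[0.0217,0.0004,0,0,0,0],[0.0217,0.0004,0,0,0,0],[0.0217,0.0004,0,0,0,0],[0.0217,0.0004,0,0,0,0]]]' 0.06 && python3 -m handwheel '[[[0,0,0,0,0,-0.156],[0,0,0,0,0,-0.156],[0,0,0,0,0,-0.156],[0,0,0,0,0,-0.156],[0,0,0,0,0,-0.156]]]' && python3 -m handwheel '[[[0,0,0,0,0,-0.156],[0,0,0,0,0,-0.156],[0,0,0,0,0,-0.156],[0,0,0,0,0,-0.156],[0,0,0,0,0,-0.156]]]'&& python3 -m handwheel '[[[0,0,0,0,0,0],[0,0,0,0,0,0],[0,0,0,0,0,0],[0,0,0,0,0,0],[0,0,0,0,0,0]]]'
python3 - <<'E'
from h import *
p,R=tool();c=ctrl.get_calibration("wrist");im,d=ctrl.read_camera("wrist");cv2.imwrite("pics/w4.png",im[:,:,::-1])
P,u,v=pts(c,d,np.ones((400,640),bool))
q=(P[:,2]>.187)&(P[:,2]<.198)&(np.abs(P[:,:2]-[.53,.065]).max(1)<.06);B=P[q];t=(B-p)@R
print("bar",len(B),u[q].min(),u[q].max(),v[q].min(),v[q].max(),"tool min/max",t.min(0).round(4),t.max(0).round(4))
r=cv2.minAreaRect((t[:,:2]*1000).astype(np.float32));print(r)
go(p,R,[.5296,.0647,.176])
E
```

```text
clock: 12.9
ee_pos: [0.5297, 0.0652, 0.2704]
tool_rot: [0.78, 0.626, -0.0, -0.0]
ft_force: [0.1, -0.1, 0.2]
grip_width: 0.0599
gripper_force: 0.0
clock: 13.52
ee_pos: [0.5296, 0.0645, 0.2704]
tool_rot: [0.481, 0.877, -0.0, -0.0]
ft_force: [-0.4, -0.7, -0.2]
grip_width: 0.06
gripper_force: 0.0
clock: 14.15
ee_pos: [0.5296, 0.0645, 0.2704]
tool_rot: [0.111, 0.994, -0.0, -0.0]
ft_force: [0.7, 1.3, -0.8]
grip_width: 0.06
gripper_force: 0.0
clock: 14.78
ee_pos: [0.5301, 0.0648, 0.2706]
tool_rot: [0.114, 0.994, -0.0, 0.0]
ft_force: [-0.8, 0.1, -0.1]
grip_width: 0.0602
gripper_force: 0.0
t 14.78 tcp [0.5301 0.0648 0.2706] yaw_y 76.9 zaxis [-0. -0. -1.] F [-0.8  0.1 -0.1] w 0.0602 g 0.0
bar 2316 308 329 143 264 tool min/max [-0.0435 -0.0074  0.0775] [0.0457 0.0075 0.0836]
((1.1601066589355469, -0.04749250411987305), (89.23968505859375, 13.922365188598633), 1.165558099746704)
tool shift [ 0.0005 -0.0002  0.0946]
```

View pics/w4.png

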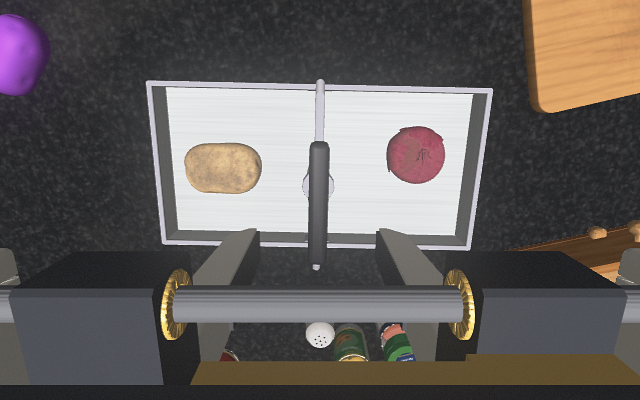

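Bar centred at (318,205), within 0.1 mm and 1.2°. Potato at (222,168), onion at (416,155). I'm descending and gripping.

```bash
python3 -m handwheel '[[[0.001,0,0.02,0,0,0.02],[0,0,0.025,0,0,0],[0,0,0.025,0,0,0],[0,0,0.015,0,0,0],[0,0,0.0095,0,0,0]]]' 0.06 && python3 -m handwheel '[[[0,0,0,0,0,0],[0,0,0,0,0,0],[0,0,0,0,0,0],[0,0,0,0,0,0],[0,0,0,0,0,0]]]' 0 50 && python3 -m handwheel '[[[0,0,0,0,0,0],[0,0,0,0,0,0],[0,0,0,0,0,0],[0,0,0,0,0,0],[0,0,0,0,0,0]]]' 0 50
```

```text
clock: 15.45
ee_pos: [0.5292, 0.065, 0.1755]
tool_rot: [0.124, 0.992, -0.0, -0.0]
ft_force: [0.6, 0.5, 0.1]
grip_width: 0.0603
gripper_force: 0.0
clock: 16.08
ee_pos: [0.5294, 0.0651, 0.1763]
tool_rot: [0.124, 0.992, 0.0, 0.0]
ft_force: [-0.4, 1.2, 0.0]
grip_width: 0.0148
gripper_force: 38.0
clock: 16.7
ee_pos: [0.5294, 0.0651, 0.1763]
tool_rot: [0.123, 0.992, 0.0, 0.0]
ft_force: [-0.1, 1.3, 4.8]
grip_width: 0.0138
gripper_force: 50.0
```

Gripped: width 13.8 mm, matching the 14 mm bar. Drawing up slowly, first to the spring limit.

```bash
python3 -m handwheel '[[[0,0,-0.004,0,0,0],[0,0,-0.004,0,0,0],[0,0,-0.004,0,0,0],[0,0,-0.004,0,0,0],[0,0,-0.004,0,0,0]]]' && python3 -m handwheel '[[[0,0,-0.003,0,0,0],[0,0,-0.003,0,0,0],[0,0,-0.003,0,0,0],[0,0,-0.003,0,0,0],[0,0,-0.003,0,0,0]]]' && python3 -m handwheel '[[[0,0,-0.003,0,0,0],[0,0,-0.003,0,0,0],[0,0,-0.003,0,0,0],[0,0,-0.003,0,0,0],[0,0,-0.003,0,0,0]]]' && python3 -m handwheel '[[[0,0,-0.003,0,0,0],[0,0,-0.004,0,0,0],[0,0,-0.004,0,0,0],[0,0,-0.004,0,0,0],[0,0,-0.004,0,0,0]]]'
python3 - <<'E'
from h import *
p,R=tool();c=ctrl.get_calibration("scene");im,d=ctrl.read_camera("scene");cv2.imwrite("pics/s5.png",cv2.resize(im[170:290,200:360,::-1],None,fx=4,fy=4))
E
```

```text
clock: 17.32
ee_pos: [0.5288, 0.0646, 0.1961]
tool_rot: [0.124, 0.992, -0.0, -0.0]
ft_force: [0.8, 0.2, -4.5]
grip_width: 0.0139
gripper_force: 50.0
clock: 17.95
ee_pos: [0.5288, 0.0647, 0.211]
tool_rot: [0.124, 0.992, -0.0, -0.0]
ft_force: [0.3, 0.0, -7.2]
grip_width: 0.0143
gripper_force: 50.0
clock: 18.58
ee_pos: [0.5292, 0.0649, 0.2263]
tool_rot: [0.124, 0.992, -0.0, -0.0]
ft_force: [-0.1, -0.2, -7.3]
grip_width: 0.0139
gripper_force: 50.0
clock: 19.2
ee_pos: [0.5292, 0.0649, 0.2454]
tool_rot: [0.124, 0.992, -0.0, 0.0]
ft_force: [1.1, -0.6, -6.7]
grip_width: 0.0138
gripper_force: 50.0
t 19.2 tcp [0.5292 0.0649 0.2454] yaw_y 75.8 zaxis [ 0. -0. -1.] F [ 1.1 -0.6 -6.7] w 0.0138 g 50.0
```

View pics/s5.png

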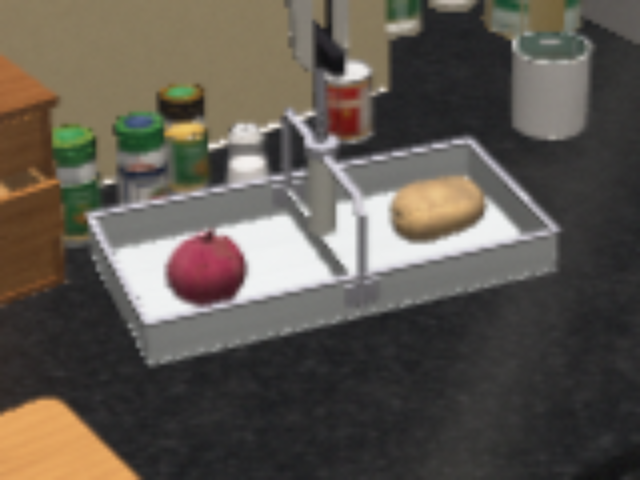

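The pan has left the worktop with both vegetables in it: onion at crop (206,270), potato at (438,208). I'm raising further, then measuring height and tilt.

```bash
python3 -m handwheel '[[[0,0,-0.005,0,0,0],[0,0,-0.005,0,0,0],[0,0,-0.005,0,0,0],[0,0,-0.005,0,0,0],[0,0,-0.005,0,0,0]]]' && python3 -m handwheel '[[[0,0,-0.005,0,0,0],[0,0,-0.004,0,0,0],[0,0,-0.003,0,0,0],[0,0,-0.001,0,0,0],[0,0,0,0,0,0]]]' && python3 -m handwheel '[[[0,0,0,0,0,0],[0,0,0,0,0,0],[0,0,0,0,0,0],[0,0,0,0,0,0],[0,0,0,0,0,0]]]'
cat > m.py <<'E'
from h import *
p,R=tool();c=ctrl.get_calibration("wrist");im,d=ctrl.read_camera("wrist");cv2.imwrite("pics/w6.png",im[:,:,::-1])
k=np.zeros((400,640),bool);k[:245]=1
hsv=cv2.cvtColor(im,cv2.COLOR_RGB2HSV);k&=(hsv[:,:,2]>200)&(hsv[:,:,1]<30)
P,u,v=pts(c,d,k);t=(P-p)@R
q=(np.abs(t[:,0])<.08)&(np.abs(t[:,1])<.165)&(np.abs(t[:,1])>.03);P=P[q];t=t[q]
med=np.median(P[:,2]);q=np.abs(P[:,2]-med)<.015;P=P[q];t=t[q]
A=np.c_[t[:,:2],np.ones(len(t))];s=np.linalg.lstsq(A,P[:,2],rcond=None)[0]
print(len(P),"floor median z",med,"at axis",s[2],"=> origin z",s[2]-.009,"slope deg about",np.degrees(s[:2]),"y ext",t[:,1].min(),t[:,1].max())
E
python3 m.py
```

```text
clock: 19.88
ee_pos: [0.5292, 0.0649, 0.2705]
tool_rot: [0.124, 0.992, -0.0, 0.0]
ft_force: [0.7, -0.4, -6.6]
grip_width: 0.0143
gripper_force: 50.0
clock: 20.5
ee_pos: [0.5292, 0.0649, 0.2831]
tool_rot: [0.124, 0.992, -0.0, -0.0]
ft_force: [-0.6, 0.7, -7.5]
grip_width: 0.0142
gripper_force: 50.0
clock: 21.12
ee_pos: [0.5292, 0.0649, 0.2831]
tool_rot: [0.124, 0.992, -0.0, -0.0]
ft_force: [-0.7, 0.2, -7.6]
grip_width: 0.014
gripper_force: 50.0
t 21.12 tcp [0.5292 0.0649 0.2831] yaw_y 75.8 zaxis [-0.  0. -1.] F [-0.7  0.2 -7.6] w 0.014 g 50.0
29390 floor median z 0.08205786712498417 at axis 0.08208276950616458 => origin z 0.07308276950616459 slope deg about [-0.32597395  0.23346565] y ext -0.16496583905192078 0.16499877303908322
```

Level to within 0.4°, with the pan underside about 73 mm up. I'm raising it 7 mm more and settling.

```bash
python3 -m handwheel '[[[0,0,-0.002,0,0,0],[0,0,-0.002,0,0,0],[0,0,-0.002,0,0,0],[0,0,-0.001,0,0,0],[0,0,0,0,0,0]]]' && for i in 1 2; do python3 -m handwheel '[[[0,0,0,0,0,0],[0,0,0,0,0,0],[0,0,0,0,0,0],[0,0,0,0,0,0],[0,0,0,0,0,0]]]'; done; python3 m.py
```

```text
clock: 21.8
ee_pos: [0.5293, 0.0649, 0.2902]
tool_rot: [0.124, 0.992, 0.0, 0.0]
ft_force: [-0.5, 0.9, -6.5]
grip_width: 0.0139
gripper_force: 50.0
clock: 22.42
ee_pos: [0.5292, 0.065, 0.2901]
tool_rot: [0.124, 0.992, -0.0, -0.0]
ft_force: [0.3, -0.9, -7.2]
grip_width: 0.0144
gripper_force: 50.0
clock: 23.05
ee_pos: [0.5292, 0.0649, 0.2901]
tool_rot: [0.124, 0.992, -0.0, -0.0]
ft_force: [0.7, -0.1, -6.4]
grip_width: 0.0142
gripper_force: 50.0
t 23.05 tcp [0.5292 0.0649 0.2901] yaw_y 75.8 zaxis [-0. -0. -1.] F [ 0.7 -0.1 -6.4] w 0.0142 g 50.0
29365 floor median z 0.08872674290167176 at axis 0.08874741744137678 => origin z 0.07974741744137678 slope deg about [-0.31688578  0.23571711] y ext -0.16498054796959524 0.16499073311535636
```

View pics/w6.png

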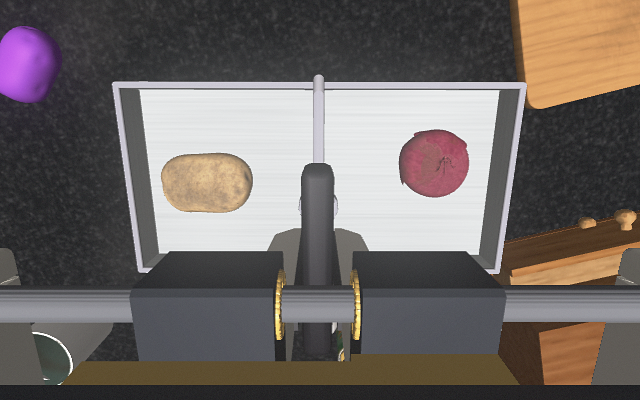

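The pan hangs level at 80 mm, with the potato at (207,182) and the onion at (434,162) in it. Handing in.

```bash
python3 -c "
from cell import ctrl
print(ctrl.close_job())"
```

```text
the job is handed in; nothing more can be done
None
```

Job handed in after about 23 s: the potato was laid in the empty half without a drop, and the arm is holding the scale still by its T handle, with the pan about 80 mm up, level to within 0.4°, and both vegetables in it.

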